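# Lay out the shoeshine kit for the next customer

## Task

Set out the shoeshine things: on the cork pad, centred on its three ringed places, stand the large oxblood tin at the end with the brass plate, the black tin at the opposite end, and the nickel coin tin between those two; stand the small oxblood tin centred on top of the large one. Lay the welt brush bristles up, centred and lengthwise, on the dark rubber strip, either way round. Leave the bone shoehorn and the white cream jar where they are.

Things in the scene. Friction and masses are not known exactly. Their poses are not given: they have to be found in the camera images.
- tin_large: Large round oxblood (dark red) polish tin, 60 mm diameter, 26 mm high, upright with a flat lid, loose. Origin: centre of its underside; z up.
- tin_small: Small round oxblood (dark red) polish tin, 44 mm diameter, 20 mm high, upright with a flat lid, loose. Origin: centre of its underside; z up.
- tin_black: Round black polish tin, 60 mm diameter, 26 mm high, upright with a flat lid, loose. Origin: centre of its underside; z up.
- coin_tin: Round nickel-plated (silvery) coin tin, 50 mm diameter, 40 mm high, with a dark coin slot in its flat top, upright, loose. Origin: centre of its underside; z up.
- brush: Narrow welt brush lying on its back, bristles up, loose. The beech handle is a bar 150 long (own x, from -75 to 75), 22 wide (y) and 14 high (z) mm; a dark bristle tuft 16 mm wide stands on it from x = 12 to x = 68 mm, up to 31 or 32 mm above the underside. Origin: centre of the handle's underside; z up.
- pad: Cork pad fixed to the bench, 90 (own x) by 286 (own y, from -143 to 143) by 4 mm thick, with a flush bright brass end plate (90 by 26 mm, 4 mm thick) joined on at its +y end, and with three dark rings of 72 mm outer diameter in a row along its long middle line: at y = +95 (the brass plate's end), 0 and -95 mm. Origin: centre of the cork's underside; z up.
- strip: Dark blue-black rubber strip fixed to the bench, 170 long (own x) by 44 wide (own y) by 4 mm thick, the brush's place; either end of the brush may point either way. Origin: centre of its underside; z up.
- shoehorn: Bone-coloured shoehorn lying flat, 145 long (own y) by 36 wide by 6 mm, loose; not to be moved. Origin: underside, near its middle.
- cream_jar: White shoe-cream jar with a green lid, 45 mm diameter, 48 mm high, upright, loose; not to be moved. Origin: centre of its underside; z up.
There are look-alikes about, which are no part of the job. Of the things shaped like the tin_black, the black one is meant.

How it is judged:
By the outcome, as a careful person would: the job done as asked, in the order asked, and still so for the second after the job is handed in, with the robot touching nothing.
It also fails if it takes over 109 s, if anything falls off the work surface, if the arm or the gripper's body presses on something with over 40 N, if the wrist force passes 120 N, or if a joint passes its speed limit or range.

## Robot

A 6-joint arm with a two-finger parallel gripper is mounted at the origin on the work surface. World frame = base frame: x ahead of the robot, y to its left, z up, the work surface at z = 0. Lengths are in m, angles in degrees, forces in N, time in s.
With the tool pointing down it reaches from about 0.4 to 0.825 m from the base axis. Payload 7 kg.
Tool frame: the origin (TCP) lies on the centre line of the jaws, within the pads' length; the fingertips stand 14 mm ahead of it and the grasp point (between the pads) lies 5 mm behind it; z points along the fingers, y is the line along which they close (so a half turn about z gives the same grasp; the last joint's range is limited). The gripper opens to 88 mm and grips with 3 to 60 N. Pads are 19 mm wide; open, the fingers measure 130 mm over their backs; the gripper's body (78 mm by 193 mm) begins 47 mm behind the grasp point.
Start: joints at [-52.363, 20.546, 0.682, 0, -70.136, -16.507], TCP at [0.243, -0.63, 0.241] pointing down, gripper open.
Joint ranges: [-176.03, 176.03], [-82.01, 121.73], [-58.28, 71.71], [-173.87, 95.51], [-174.79, -0.11], [-173.66, 173.66]. Speed limits (degrees/s): [136.94, 136.94, 172.46, 180, 180, 180].

## Interface

Orientations are given as [roll, pitch, yaw] about the fixed x, y, z axes, in that order (R = Rz(yaw) Ry(pitch) Rx(roll)).
In Python, from plant import r gives the robot as it stands.
- The arm moves only by the tool send_rows, never from a script. Its argument "steps" is a list of rows, each an object with "dp": the shift along the tool's x, y, z in mm, a list of three; "roll": the turn about the tool's z in rad; "jaw": the opening in per cent of the stroke, from 0 (shut) to 100 (fully open). In form: [{"dp": [tx, ty, tz], "roll": roll, "jaw": jaw}, ...]. A call has 1 to 5 rows; each row is the pose to reach, as a shift and turn from the pose commanded when the call began, along the tool's axes at that moment; what a row does not reach only later rows make up. A row lasts 1/8 s, in which the tool goes at most 62.5 mm and 10.7 degrees, less where a joint would pass 70% of its speed; a pose out of reach is approached as far as the arm can. A call with a gripper value outside its range is refused whole. The fingers move at their own pace and stop on an object; "newtons" is the grip in N (left out, the last holds). Time passes only in rows, so rows that repeat a pose let the fingers close. It gives the time, the measured TCP pose, the force, the opening and the grip force at its end, in the units of the state.
- r.get_state(): the state, without advancing time (a new reading comes with each control period).
- r.capture(name): name is "scene" or "top"; returns a dict with "image" (420x560x3 uint8, blue, green, red), "K" (3x3 intrinsics, pixels), "rvec" (rotation vector, rad) and "tvec" (3), from world to camera coordinates, as OpenCV has them. Camera axes: x right, y down, z forward; pixel columns grow to the right and rows downward; lengths in m; the calibration is good to about 2 mm. A picture is of the moment at which its call begins. There is no depth.
- r.close_job(): hands the job in; it is judged then, once.
The state is a dict: "time_s": time; "joints": joint angles; "qd": joint speeds; "joint_torque": joint torques, N m; "tcp_pos": TCP position; "eef_rot": TCP orientation; "contact_force": force on the tool from outside, world axes, zero at the start; "moment": the same for the moment, N m; "gripper_width": finger opening in m; "gripper_force": force on a finger pad.
Only numpy, scipy, OpenCV 4.12 (cv2) and the standard library are available. Lean on these libraries where they do the work, as an engineer would, in place of code of your own. Each camera call takes 0.05 s, during which the arm holds its last target. There are 200 camera calls.

## Working session

There is one attempt and no reset: what is moved stays moved. The work goes in short steps, Python scripts to look and compute and a tool call to move; the robot and the scene stay as the last step left them, time stands still between calls to the robot, and variables do not carry over. Pictures are saved under pics/ and viewed, at most 14 in all, crops included, and the job is handed in when it is done.

Besides the shell and the picture viewer there is one more tool, called after "Call:" in YAML: its name, and indented under it one key for each argument. send_rows: Moves the arm, as the interface text tells. Its arguments: {"type":"object","properties":{"steps":{"type":"array","items":{"type":"object","properties":{"dp":{"type":"array","items":{"type":"number"}},"roll":{"type":"number"},"jaw":{"type":"number"}}}},"newtons":{"type":"number"}},"required":["steps"]}

```bash
ls; mkdir -p pics; cat > h.py <<'E'
import cv2, numpy as np
from plant import r
def cap(n):
    c=r.capture(n); R=cv2.Rodrigues(np.array(c["rvec"],float))[0]
    return np.array(c["image"]),np.array(c["K"]),R,np.array(c["tvec"],float).ravel()
def ray(c,uv,z):
    _,K,R,t=c; o=-R.T@t
    p=np.atleast_2d(np.array(uv,float)); d=(R.T@np.linalg.inv(K)@np.c_[p,np.ones(len(p))].T).T
    return o+d*((z-o[2])/d[:,2])[:,None]
def proj(c,P):
    _,K,R,t=c
    q=(K@(R@np.atleast_2d(P).T+t[:,None])).T; return q[:,:2]/q[:,2:]
E
python3 - <<'E'
from h import *
for n in("scene","top"):
    c=cap(n); cv2.imwrite(f"pics/{n}0.png",c[0]); print(n,-c[2].T@c[3],c[1][0,0])
print(r.get_state())
E
```

```text
pics
scene [ 1.01341239 -0.40264379  0.84880237] 390.53393854033476
top [ 0.43089072 -0.0505774   1.04286351] 438.32132339433923
{'time_s': 0.1, 'joints': array([-5.23616074e+01,  2.05844285e+01,  6.40441930e-01, -1.80444179e-02,
       -7.01364115e+01, -1.65078438e+01]), 'qd': array([-0.06712407, -0.07635286,  0.0218755 ,  0.01067841,  0.11345947,
       -0.02767591]), 'joint_torque': array([-1.79516355e-03, -5.84162307e+01,  2.93754351e+01,  7.01538205e+00,
        1.01889332e-02, -7.76388583e-05]), 'tcp_pos': array([ 0.24317552, -0.62923415,  0.23975894]), 'eef_rot': array([ 1.79918095e+02, -6.58204032e-03, -1.58875590e+02]), 'contact_force': array([-0.22921054,  0.16345591, -0.02649322]), 'moment': array([ 0.01346659,  0.02741499, -0.01622007]), 'gripper_force': 0.0, 'gripper_width': 0.08754505712130237}
```

View pics/top0.png

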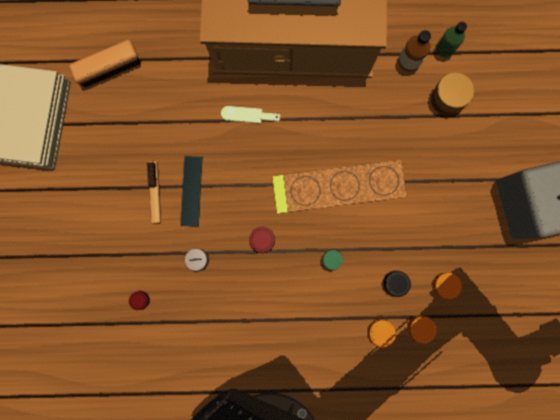

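View pics/scene0.png

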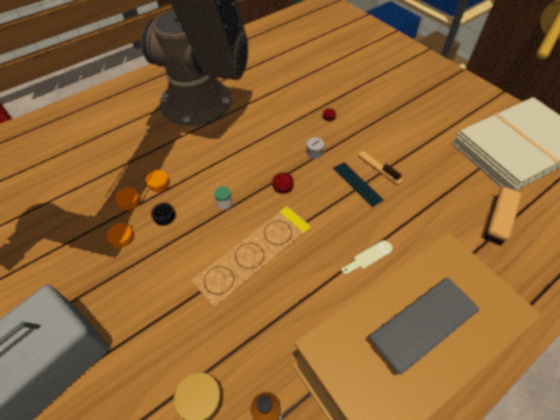

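The top view (up = +x, left = +y) shows these things:
- **Dark red tins:** (262,239) is the large one and (139,300) the small one.
- **Shaped like the black tin:** the black one is at (397,284). The look-alikes are brown at (448,286) and (423,330), and orange at (383,333).
- **Coin tin:** (196,260). The green-lidded jar is at (332,260).
- **Brush:** (154,192) is the welt brush, beside the strip at (192,191). The larger brush at (104,62) is a decoy.
- **Pad:** around (340,187), with its brass end on the left at (280,194).

The scene view agrees. Next I measure, with one close crop to check.

```bash
cat > m.py <<'E'
from h import *
S=dict(tin_large=((262,239),26),tin_small=((139,300),20),tin_black=((397,284),26),coin_tin=((196,260),40),jar=((332,260),48),strip=((192,191),4),brush=((154,205),14),brass=((280,194),4))
def seg(c,uv,w=26,th=26):
    lab=cv2.cvtColor(c[0],cv2.COLOR_BGR2LAB).astype(float)
    u,v=map(int,uv); ref=np.median(lab[v-3:v+4,u-3:u+4].reshape(-1,3),0)
    m=(np.linalg.norm((lab-ref)*[.6,1,1],axis=2)<th).astype(np.uint8)
    k=np.zeros_like(m); cv2.circle(k,(u,v),w,1,-1)
    cs,_=cv2.findContours(m*k,cv2.RETR_EXTERNAL,cv2.CHAIN_APPROX_NONE)
    return max(cs,key=cv2.contourArea),ref
E
python3 - <<'E'
from m import *
c=cap("top"); big=cv2.resize(c[0][130:350,100:480],None,fx=2.1,fy=2.1,interpolation=cv2.INTER_CUBIC)
for n,(uv,h) in S.items():
    s,ref=seg(c,uv,45 if n in("strip","brush") else 26,22)
    hull=cv2.convexHull(s); M=cv2.moments(hull); ce=(M["m10"]/M["m00"],M["m01"]/M["m00"])
    P=ray(c,s[:,0],h/1000)
    rect=cv2.minAreaRect((P[:,:2]*1000).astype(np.float32))
    print(n,ref,"cen",np.round(ce,1),"mid",np.round(ray(c,ce,h/2000)[0]*1000,1),"top",np.round(ray(c,ce,h/1000)[0]*1000,1),np.round(rect[0],1),np.round(rect[1],1),round(rect[2],1))
    cv2.drawContours(big,[((s-[100,130]+.5)*2.1).astype(int)],-1,(255,255,0),1)
cv2.imwrite("pics/crop1.png",big)
E
```

```text
tin_large [ 88. 165. 151.] cen [261.5 239. ] mid [469.1   9.7  13. ] top [468.6   8.9  26. ] [468.8   9.6] [58.1 63. ] 25.2
tin_small [ 57. 165. 152.] cen [137.5 300.2] mid [334.  300.5  10. ] top [334.9 297.1  20. ] [335.2 297.2] [41.3 39.2] 0.4
tin_black [ 40. 128. 132.] cen [396.  283.6] mid [ 358.3 -300.7   13. ] top [ 359.2 -297.5   26. ] [ 359.4 -297.6] [59.1 60.4] 43.1
coin_tin [159. 132. 140.] cen [195.1 259.1] mid [425.7 164.3  20. ] top [425.8 160.1  40. ] [426.1 160.3] [45.9 45.3] 88.7
jar [115. 101. 146.] cen [332.5 259.3] mid [ 417.8 -154.1   24. ] top [ 418.1 -151.7   48. ] [ 417.8 -151.6] [41.2 41.6] 43.3
strip [ 51. 123. 129.] cen [195.2 189.8] mid [591.  167.3   2. ] top [590.7 166.9   4. ] [586.1 172.6] [141.  157.7] 50.1
brush [173. 141. 172.] cen [154.2 204.9] mid [556.2 263.9   7. ] top [555.4 261.7  14. ] [556.3 262. ] [82.8 19.4] 3.4
brass [215. 108. 192.] cen [279.5 193.6] mid [577.  -34.8   2. ] top [576.7 -34.8   4. ] [577.  -34.8] [87.9 24.3] 6.2
```

View pics/crop1.png

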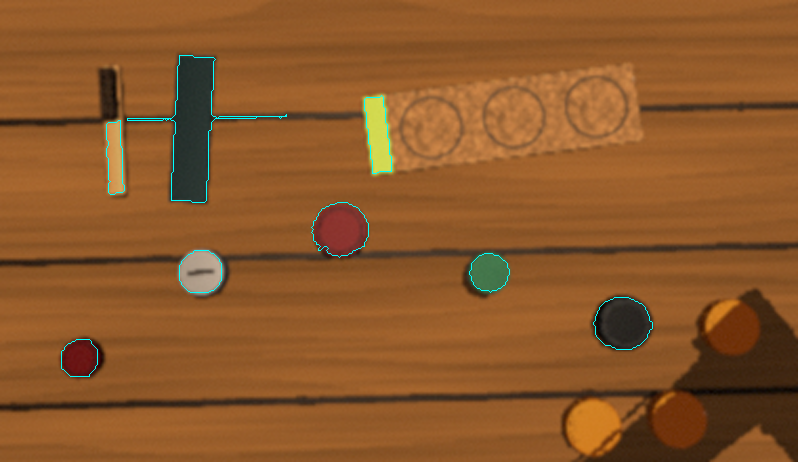

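The crop shows every segmentation on its intended thing: the black tin at crop (622,323), the red one at (340,229), the small red one at (81,358) and the coin tin at (202,272). The strip mask leaks along the seam at crop y≈118, so I redo it with an opening. I also get the rings and the brush axis here.

```bash
python3 - <<'E'
from m import *
c=cap("top")
lab=cv2.cvtColor(c[0],cv2.COLOR_BGR2LAB).astype(float)
m=(np.linalg.norm((lab-[51,123,129])*[.6,1,1],axis=2)<22).astype(np.uint8)
k=np.zeros_like(m);k[150:232,172:212]=1
m=cv2.morphologyEx(m*k,cv2.MORPH_OPEN,np.ones((5,5)))
s=max(cv2.findContours(m,0,1)[0],key=cv2.contourArea)
print("strip",cv2.minAreaRect((ray(c,s[:,0],.004)[:,:2]*1000).astype(np.float32)))
# rings: dark pixels against local mean, in rectified px
g=cv2.cvtColor(c[0],cv2.COLOR_BGR2GRAY).astype(float)
cen=[]
for u,v in((305.7,190.5),(344.8,185.7),(384.3,180.5)):
    yy,xx=np.mgrid[int(v)-19:int(v)+20,int(u)-19:int(u)+20]
    q=np.c_[xx.ravel(),yy.ravel()]; P=ray(c,q,.004)[:,:2]*1000; w=np.clip(g[yy,xx].ravel().mean()-12-g[yy,xx].ravel(),0,40)
    e=ray(c,[(u,v)],.004)[0,:2]*1000
    for _ in range(10):
        d=P-e; rr=np.hypot(*d.T); W=w*(abs(rr-35)<5); A=np.c_[2*P,np.ones(len(P))]*np.sqrt(W)[:,None]
        x=np.linalg.lstsq(A,(P**2).sum(1)*np.sqrt(W),rcond=None)[0]; e=x[:2]
    cen.append(e); print("ring",e,np.sqrt(x[2]+e@e))
cen=np.array(cen); d=cen[0]-cen[2]; print("axis deg of +y",np.degrees(np.arctan2(d[1],d[0])),np.linalg.norm(d))
s,_=seg(c,(154,205),45,22); P=(ray(c,s[:,0],.014)[:,:2]*1000).astype(np.float32)
vx,vy,x0,y0=cv2.fitLine(P,cv2.DIST_L2,0,.01,.01).ravel(); t=(P-[x0,y0])@[vx,vy]
a=np.array([vx,vy])*np.sign(vx); e=np.array([x0,y0])+a*(min(((P-[x0,y0])@a))-1.2)
print("brush dir",np.degrees(np.arctan2(a[1],a[0])),"end",e,"origin",e+75*a)
E
```

```text
strip ((588.6403198242188, 176.73263549804688), (43.21910095214844, 168.9906005859375), 87.12083435058594)
ring [583.13037741 -95.82761076] 34.65878739579884
ring [ 592.99418605 -190.28553989] 34.511801028224404
ring [ 602.92479989 -284.68305049] 34.697130348416685
axis deg of +y 95.98347044556509 189.88995833124338
brush dir 2.3087127 end [513.87415 260.0285 ] origin [588.8133  263.04977]
```

```bash
cat > p.py <<'E'
import sys,numpy as np
# p.py yaw x y z  [x y z]... : dp in tool axes (mm) from first pose to each further pose
a=list(map(float,sys.argv[1:])); y=np.radians(a[0]); P=np.array(a[1:]).reshape(-1,3)
T=np.array([[np.cos(y),np.sin(y),0],[np.sin(y),-np.cos(y),0],[0,0,-1]])
for q in P[1:]: print(np.round(T@(q-P[0]),1), round(np.linalg.norm(q-P[0])))
E
python3 p.py -158.87 243 -630 241 468.7 9.3 200; echo; python3 p.py -84.02 468.7 9.3 17 583.1 -95.8 21; python3 p.py -84.02 583.1 -95.8 21 359 -298.3 17 602.9 -284.7 21 425.9 160.2 17 593 -190.3 21 335 297.2 17 583.1 -95.8 47
```

```text
[-441.  515.   41.] 679

[ 116.4 -102.8   -4. ] 155
[178.1 244.    4. ] 302
[189.9  -0.    0. ] 190
[-271.   129.7    4. ] 300
[95. -0.  0.] 95
[-416.7  205.8    4. ] 465
[  0.   0. -26.] 26
```

Call:
send_rows:
  steps:
    - {"dp": [-44,56,2],"roll": -0.12,"jaw": 100}
    - {"dp": [-88,112,8],"roll": -0.24,"jaw": 100}
    - {"dp": [-132,168,14],"roll": -0.36,"jaw": 100}
    - {"dp": [-150,190,16],"roll": -0.48,"jaw": 100}
    - {"dp": [-176,224,20],"roll": -0.6,"jaw": 100}
  newtons: 20

```text
time_s: 0.82
tcp_pos: [0.327, -0.3553, 0.2206]
eef_rot: [-180.0, 0.0, -124.2]
contact_force: [0.3, 0.7, 0.0]
gripper_width: 0.0876
gripper_force: 0.0
```

```bash
python3 p.py -124.49 326.4 -357.6 221 430 -90 160 468.7 9.3 80; python3 p.py -84.02 430 -90 160 468.7 9.3 80 468.7 9.3 17
```

```text
[-279.2   66.1   61. ] 293
[-383.    90.5  141. ] 418
[-94.7 -48.8  80. ] 133
[-94.7 -48.8 143. ] 178
```

Call:
send_rows:
  steps:
    - {"dp": [-56,13,12],"roll": -0.14,"jaw": 100}
    - {"dp": [-112,26,24],"roll": -0.28,"jaw": 100}
    - {"dp": [-168,40,37],"roll": -0.42,"jaw": 100}
    - {"dp": [-224,53,49],"roll": -0.56,"jaw": 100}
    - {"dp": [-279.2,66.1,61],"roll": -0.7063,"jaw": 100}

```text
time_s: 1.45
tcp_pos: [0.4308, -0.0877, 0.1596]
eef_rot: [-179.9, 0.0, -83.7]
contact_force: [1.4, 0.2, 0.3]
gripper_width: 0.0881
gripper_force: 0.0
```

Call:
send_rows:
  steps:
    - {"dp": [-47,-24,30],"roll": 0,"jaw": 100}
    - {"dp": [-94.7,-48.8,60],"roll": 0,"jaw": 100}
    - {"dp": [-94.7,-48.8,100],"roll": 0,"jaw": 100}
    - {"dp": [-94.7,-48.8,100],"roll": 0,"jaw": 100}
    - {"dp": [-94.7,-48.8,100],"roll": 0,"jaw": 100}

```text
time_s: 2.08
tcp_pos: [0.4695, 0.0094, 0.0606]
eef_rot: [-180.0, -0.0, -84.0]
contact_force: [-0.2, 0.1, 1.3]
gripper_width: 0.0878
gripper_force: 0.0
```

```bash
python3 - <<'E'
from h import *
s=r.get_state(); print(s["tcp_pos"],s["eef_rot"],s["joints"])
c=cap("scene"); cv2.imwrite("pics/s1.png",cv2.resize(c[0][100:260,180:400],None,fx=3,fy=3))
E
```

```text
[0.46945332 0.00935843 0.06055457] [-1.79971457e+02 -9.30822507e-03 -8.40319247e+01] [ 2.52668315e+01  1.31082586e+01 -3.78730706e+01  2.89524961e-02
 -3.89948119e+01 -1.93212520e+01]
```

View pics/s1.png

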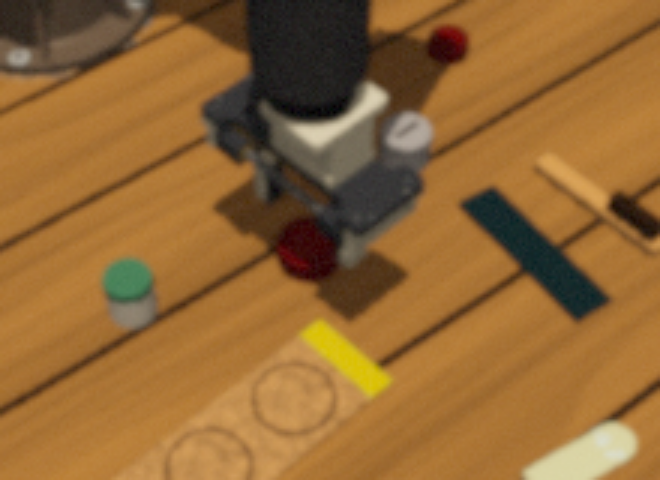

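The crop shows the fingers straddling the large red tin at (308,248), with the tips at about (265,185) and (350,250). I go down and grip.

Call:
send_rows:
  steps:
    - {"dp": [0,0,25],"roll": 0,"jaw": 100}
    - {"dp": [0,0,43],"roll": 0,"jaw": 100}
    - {"dp": [0,0,43],"roll": 0,"jaw": 60}
    - {"dp": [0,0,43],"roll": 0,"jaw": 40}
    - {"dp": [0,0,43],"roll": 0,"jaw": 40}
  newtons: 20

```text
time_s: 2.75
tcp_pos: [0.4698, 0.0098, 0.0177]
eef_rot: [-179.9, 0.0, -84.0]
contact_force: [-0.9, -0.2, 0.9]
gripper_width: 0.0632
gripper_force: 0.5
```

Call:
send_rows:
  steps:
    - {"dp": [0,0,0],"roll": 0,"jaw": 40}
    - {"dp": [0,0,0],"roll": 0,"jaw": 40}
    - {"dp": [0,0,-40],"roll": 0,"jaw": 40}
    - {"dp": [38,-34,-50],"roll": 0,"jaw": 40}
    - {"dp": [77,-68,-50],"roll": 0,"jaw": 40}

```text
time_s: 3.38
tcp_pos: [0.5468, -0.06, 0.0687]
eef_rot: [-179.8, 0.0, -83.9]
contact_force: [0.1, 1.1, -0.4]
gripper_width: 0.0594
gripper_force: 20.0
```

Call:
send_rows:
  steps:
    - {"dp": [39.4,-34.8,0],"roll": 0,"jaw": 40}
    - {"dp": [39.4,-34.8,20],"roll": 0,"jaw": 40}
    - {"dp": [39.4,-34.8,38],"roll": 0,"jaw": 40}
    - {"dp": [39.4,-34.8,46],"roll": 0,"jaw": 40}
    - {"dp": [39.4,-34.8,46],"roll": 0,"jaw": 40}

```text
time_s: 4.0
tcp_pos: [0.5833, -0.0955, 0.0208]
eef_rot: [180.0, -0.0, -84.0]
contact_force: [-0.4, 0.6, -1.2]
gripper_width: 0.0596
gripper_force: 20.0
```

Call:
send_rows:
  steps:
    - {"dp": [0,0,0],"roll": 0,"jaw": 75}
    - {"dp": [0,0,0],"roll": 0,"jaw": 100}
    - {"dp": [0,0,0],"roll": 0,"jaw": 100}
    - {"dp": [0,0,-50],"roll": 0,"jaw": 100}
    - {"dp": [0,0,-99],"roll": 0,"jaw": 100}

```text
time_s: 4.62
tcp_pos: [0.583, -0.0955, 0.1204]
eef_rot: [179.9, -0.0, -84.0]
contact_force: [0.5, -0.3, 0.7]
gripper_width: 0.0873
gripper_force: 0.0
```

Call:
send_rows:
  steps:
    - {"dp": [36,49,0],"roll": 0,"jaw": 100}
    - {"dp": [72,98,0],"roll": 0,"jaw": 100}
    - {"dp": [108,147,0],"roll": 0,"jaw": 100}
    - {"dp": [144,196,0],"roll": 0,"jaw": 100}
    - {"dp": [178.1,244,20],"roll": 0,"jaw": 100}

```text
time_s: 5.25
tcp_pos: [0.359, -0.2994, 0.1009]
eef_rot: [-179.8, -0.1, -84.0]
contact_force: [1.1, -1.4, 0.4]
gripper_width: 0.0875
gripper_force: 0.0
```

```bash
python3 - <<'E'
from m import *
c=cap("top"); s,_=seg(c,proj(c,[[.583,-.096,.03]])[0],26,22)
hl=cv2.convexHull(s);M=cv2.moments(hl);ce=(M["m10"]/M["m00"],M["m01"]/M["m00"]);print(ce,ray(c,ce,.03)[0],ray(c,ce,.017)[0],cv2.contourArea(hl))
cv2.imwrite("pics/t2.png",cv2.resize(c[0][140:340,240:480],None,fx=3,fy=3))
E
```

```text
(305.6295539666326, 188.06196799455225) [ 0.58463794 -0.09631935  0.03      ] [ 0.58661127 -0.09690644  0.017     ] 489.5
```

View pics/t2.png

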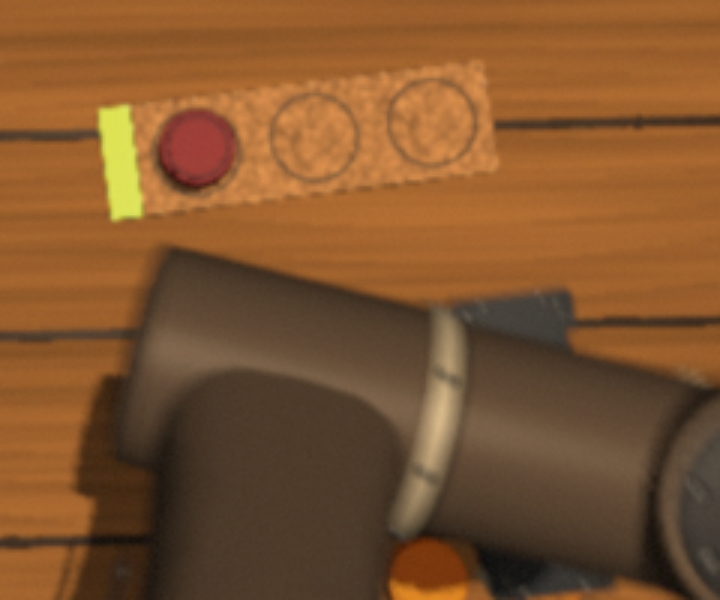

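The crop shows the red tin at (198,148), centred in its ring. It measures within about 1.5 mm. Black tin next.

Call:
send_rows:
  steps:
    - {"dp": [0,0,45],"roll": 0,"jaw": 100}
    - {"dp": [0,0,83],"roll": 0,"jaw": 100}
    - {"dp": [0,0,83],"roll": 0,"jaw": 60}
    - {"dp": [0,0,83],"roll": 0,"jaw": 40}
    - {"dp": [0,0,83],"roll": 0,"jaw": 40}

```text
time_s: 5.92
tcp_pos: [0.3594, -0.2979, 0.0168]
eef_rot: [-180.0, -0.0, -84.0]
contact_force: [0.3, -0.8, 0.1]
gripper_width: 0.0631
gripper_force: 0.0
```

Call:
send_rows:
  steps:
    - {"dp": [0,0,0],"roll": 0,"jaw": 40}
    - {"dp": [0,0,0],"roll": 0,"jaw": 40}
    - {"dp": [0,0,0],"roll": 0,"jaw": 40}
    - {"dp": [0,0,-50],"roll": 0,"jaw": 40}
    - {"dp": [0,0,-100],"roll": 0,"jaw": 40}

```text
time_s: 6.55
tcp_pos: [0.3586, -0.2978, 0.1172]
eef_rot: [179.9, 0.0, -84.0]
contact_force: [1.1, -0.5, -1.7]
gripper_width: 0.0599
gripper_force: 20.0
```

Call:
send_rows:
  steps:
    - {"dp": [3,-55,0],"roll": 0,"jaw": 40}
    - {"dp": [6,-110,10],"roll": 0,"jaw": 40}
    - {"dp": [9,-165,20],"roll": 0,"jaw": 40}
    - {"dp": [11.8,-220,40],"roll": 0,"jaw": 40}
    - {"dp": [11.8,-244,60],"roll": 0,"jaw": 40}

```text
time_s: 7.18
tcp_pos: [0.6058, -0.2839, 0.0551]
eef_rot: [-180.0, -0.0, -84.0]
contact_force: [-0.8, -0.3, -1.8]
gripper_width: 0.0594
gripper_force: 20.0
```

Call:
send_rows:
  steps:
    - {"dp": [0,0,18],"roll": 0,"jaw": 40}
    - {"dp": [0,0,30],"roll": 0,"jaw": 40}
    - {"dp": [0,0,36],"roll": 0,"jaw": 40}
    - {"dp": [0,0,36],"roll": 0,"jaw": 40}
    - {"dp": [0,0,36],"roll": 0,"jaw": 70}

```text
time_s: 7.8
tcp_pos: [0.6033, -0.2846, 0.0215]
eef_rot: [-179.9, -0.0, -84.0]
contact_force: [-0.2, -0.4, -0.3]
gripper_width: 0.0612
gripper_force: 0.0
```

Call:
send_rows:
  steps:
    - {"dp": [0,0,0],"roll": 0,"jaw": 100}
    - {"dp": [0,0,0],"roll": 0,"jaw": 100}
    - {"dp": [0,0,-50],"roll": 0,"jaw": 100}
    - {"dp": [0,0,-100],"roll": 0,"jaw": 100}
    - {"dp": [-50,20,-119],"roll": 0,"jaw": 100}

```text
time_s: 8.43
tcp_pos: [0.5806, -0.2384, 0.1426]
eef_rot: [-179.7, -0.1, -84.1]
contact_force: [0.5, 1.8, -1.2]
gripper_width: 0.0875
gripper_force: 0.0
```

```bash
python3 p.py -84.02 602.9 -284.7 21 425.9 160.2 17; python3 p.py -84.02 425.9 160.2 17 593 -190.3 21 ; python3 -c "
from h import *
print(r.get_state()['tcp_pos'])"
```

```text
[-460.9  129.7    4. ] 479
[ 366.  -129.7   -4. ] 388
[ 0.58055957 -0.23840616  0.14264441]
```

Call:
send_rows:
  steps:
    - {"dp": [-58,15,0],"roll": 0,"jaw": 100}
    - {"dp": [-116,31,0],"roll": 0,"jaw": 100}
    - {"dp": [-174,46,0],"roll": 0,"jaw": 100}
    - {"dp": [-232,62,0],"roll": 0,"jaw": 100}
    - {"dp": [-290,77,0],"roll": 0,"jaw": 100}

```text
time_s: 9.05
tcp_pos: [0.4706, 0.0454, 0.14]
eef_rot: [-179.9, 0.0, -84.0]
contact_force: [1.2, 0.8, -0.3]
gripper_width: 0.088
gripper_force: 0.0
```

Call:
send_rows:
  steps:
    - {"dp": [-58,15,0],"roll": 0,"jaw": 100}
    - {"dp": [-110,29,0],"roll": 0,"jaw": 100}
    - {"dp": [-120.9,32.7,30],"roll": 0,"jaw": 100}
    - {"dp": [-120.9,32.7,50],"roll": 0,"jaw": 100}
    - {"dp": [-120.9,32.7,60],"roll": 0,"jaw": 100}

```text
time_s: 9.68
tcp_pos: [0.4257, 0.1605, 0.0788]
eef_rot: [180.0, -0.0, -84.0]
contact_force: [0.1, 0.9, -0.1]
gripper_width: 0.0878
gripper_force: 0.0
```

Call:
send_rows:
  steps:
    - {"dp": [0,0,40],"roll": 0,"jaw": 100}
    - {"dp": [0,0,60],"roll": 0,"jaw": 100}
    - {"dp": [0,0,60],"roll": 0,"jaw": 60}
    - {"dp": [0,0,60],"roll": 0,"jaw": 40}
    - {"dp": [0,0,60],"roll": 0,"jaw": 30}

```text
time_s: 10.3
tcp_pos: [0.4269, 0.1611, 0.0206]
eef_rot: [-179.9, 0.1, -84.0]
contact_force: [0.2, 1.2, -0.3]
gripper_width: 0.0629
gripper_force: 0.0
```

Call:
send_rows:
  steps:
    - {"dp": [0,0,0],"roll": 0,"jaw": 30}
    - {"dp": [0,0,0],"roll": 0,"jaw": 30}
    - {"dp": [0,0,0],"roll": 0,"jaw": 30}
    - {"dp": [0,0,0],"roll": 0,"jaw": 30}
    - {"dp": [0,0,-30],"roll": 0,"jaw": 30}

```text
time_s: 10.92
tcp_pos: [0.425, 0.1595, 0.0485]
eef_rot: [179.8, -0.1, -84.0]
contact_force: [0.3, 0.3, -1.2]
gripper_width: 0.0498
gripper_force: 20.0
```

Call:
send_rows:
  steps:
    - {"dp": [10,-3,-50],"roll": 0,"jaw": 30}
    - {"dp": [65,-23,-60],"roll": 0,"jaw": 30}
    - {"dp": [122,-43,-60],"roll": 0,"jaw": 30}
    - {"dp": [180,-64,-60],"roll": 0,"jaw": 30}
    - {"dp": [238,-84,-60],"roll": 0,"jaw": 30}

```text
time_s: 11.55
tcp_pos: [0.5351, -0.0692, 0.1098]
eef_rot: [-180.0, 0.0, -84.0]
contact_force: [2.1, 1.1, 0.1]
gripper_width: 0.0494
gripper_force: 20.0
```

Call:
send_rows:
  steps:
    - {"dp": [55,-20,0],"roll": 0,"jaw": 30}
    - {"dp": [105,-37,0],"roll": 0,"jaw": 30}
    - {"dp": [128,-45.7,0],"roll": 0,"jaw": 30}
    - {"dp": [128,-45.7,30],"roll": 0,"jaw": 30}
    - {"dp": [128,-45.7,50],"roll": 0,"jaw": 30}

```text
time_s: 12.18
tcp_pos: [0.5924, -0.1905, 0.058]
eef_rot: [179.9, 0.0, -84.1]
contact_force: [-0.5, 0.3, -2.0]
gripper_width: 0.0497
gripper_force: 20.0
```

Call:
send_rows:
  steps:
    - {"dp": [0,0,20],"roll": 0,"jaw": 30}
    - {"dp": [0,0,31],"roll": 0,"jaw": 30}
    - {"dp": [0,0,36],"roll": 0,"jaw": 30}
    - {"dp": [0,0,36],"roll": 0,"jaw": 30}
    - {"dp": [0,0,36],"roll": 0,"jaw": 60}

```text
time_s: 12.8
tcp_pos: [0.5939, -0.1899, 0.0242]
eef_rot: [-179.9, -0.0, -84.0]
contact_force: [-0.8, -0.4, 0.7]
gripper_width: 0.0521
gripper_force: 0.0
```

Call:
send_rows:
  steps:
    - {"dp": [0,0,0],"roll": 0,"jaw": 100}
    - {"dp": [0,0,0],"roll": 0,"jaw": 100}
    - {"dp": [0,0,-50],"roll": 0,"jaw": 100}
    - {"dp": [0,0,-100],"roll": 0,"jaw": 100}
    - {"dp": [-50,20,-116],"roll": 0,"jaw": 100}

```text
time_s: 13.42
tcp_pos: [0.5709, -0.1436, 0.1428]
eef_rot: [-179.7, -0.1, -84.2]
contact_force: [-0.1, 1.4, 0.2]
gripper_width: 0.0874
gripper_force: 0.0
```

```bash
python3 p.py -84.02 593 -190.3 21 335 297.2 17; python3 p.py -84.02 335 297.2 17 584 -96.1 43
```

```text
[-511.7  205.8    4. ] 552
[ 417.1 -206.7  -26. ] 466
```

Call:
send_rows:
  steps:
    - {"dp": [-54,22,0],"roll": 0,"jaw": 100}
    - {"dp": [-108,43,0],"roll": 0,"jaw": 100}
    - {"dp": [-162,65,0],"roll": 0,"jaw": 100}
    - {"dp": [-216,87,0],"roll": 0,"jaw": 100}
    - {"dp": [-270,109,0],"roll": 0,"jaw": 100}

```text
time_s: 14.05
tcp_pos: [0.4308, 0.1164, 0.1399]
eef_rot: [-179.9, 0.0, -84.0]
contact_force: [0.9, 0.5, -0.2]
gripper_width: 0.0876
gripper_force: 0.0
```

```bash
python3 - <<'E'
from m import *
print(r.get_state()["tcp_pos"])
c=cap("top"); cv2.imwrite("pics/t3.png",cv2.resize(c[0][130:340,100:440],None,fx=2.3,fy=2.3))
for n,p,h in(("coin",(.593,-.19,.044),.044),("black",(.603,-.285,.03),.03),("large",(.5835,-.096,.03),.03)):
    s,_=seg(c,proj(c,[p])[0]+[4,4]*(n=="coin"),24,22)
    hl=cv2.convexHull(s);M=cv2.moments(hl);ce=(M["m10"]/M["m00"],M["m01"]/M["m00"]);print(n,ray(c,ce,h)[0],ray(c,ce,h/2)[0],cv2.contourArea(hl))
E
```

```text
[0.43079426 0.11639941 0.13994962]
coin [ 0.59411586 -0.19040005  0.044     ] [ 0.5977109  -0.19347965  0.022     ] 303.0Traceback (most recent call last):
  File "<stdin>", line 5, in <module>
ValueError: operands could not be broadcast together with shapes (2,) (0,)
```

View pics/t3.png

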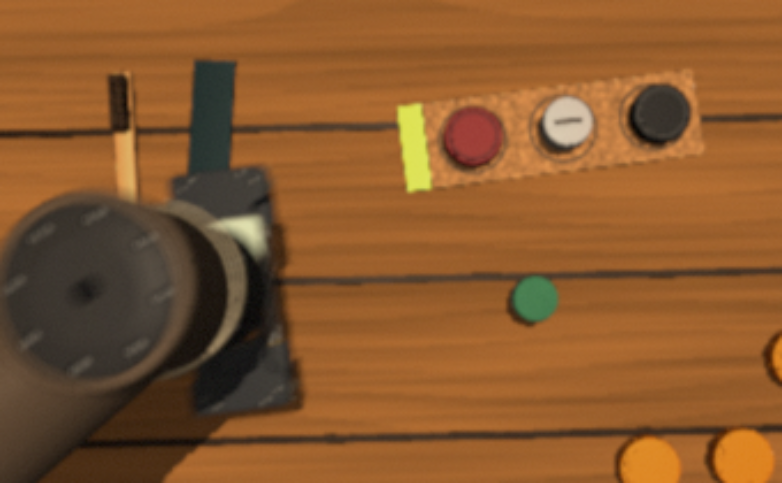

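The picture shows all three tins standing on their rings: red (473,137), coin (567,122) and black (660,114). The jar hasn't moved. Small tin next.

Call:
send_rows:
  steps:
    - {"dp": [-54,22,0],"roll": 0,"jaw": 100}
    - {"dp": [-108,43,0],"roll": 0,"jaw": 100}
    - {"dp": [-162,65,20],"roll": 0,"jaw": 100}
    - {"dp": [-191.7,76.8,50],"roll": 0,"jaw": 100}
    - {"dp": [-191.7,76.8,75],"roll": 0,"jaw": 100}

```text
time_s: 14.72
tcp_pos: [0.3345, 0.2998, 0.064]
eef_rot: [-180.0, 0.1, -83.8]
contact_force: [0.0, -0.7, 0.3]
gripper_width: 0.0876
gripper_force: 0.0
```

Call:
send_rows:
  steps:
    - {"dp": [0,0,30],"roll": 0,"jaw": 100}
    - {"dp": [0,0,48],"roll": 0,"jaw": 100}
    - {"dp": [0,0,48],"roll": 0,"jaw": 60}
    - {"dp": [0,0,48],"roll": 0,"jaw": 30}
    - {"dp": [0,0,48],"roll": 0,"jaw": 30}

```text
time_s: 15.35
tcp_pos: [0.3355, 0.2978, 0.017]
eef_rot: [-180.0, 0.0, -84.0]
contact_force: [0.7, -0.3, 0.1]
gripper_width: 0.0637
gripper_force: 0.0
```

Call:
send_rows:
  steps:
    - {"dp": [0,0,0],"roll": 0,"jaw": 30}
    - {"dp": [0,0,0],"roll": 0,"jaw": 30}
    - {"dp": [0,0,0],"roll": 0,"jaw": 30}
    - {"dp": [0,0,0],"roll": 0,"jaw": 30}
    - {"dp": [0,0,0],"roll": 0,"jaw": 30}

```text
time_s: 15.98
tcp_pos: [0.3354, 0.2976, 0.0168]
eef_rot: [-180.0, 0.0, -84.0]
contact_force: [-1.2, -1.5, 5.3]
gripper_width: 0.0434
gripper_force: 20.0
```

Call:
send_rows:
  steps:
    - {"dp": [0,0,-55],"roll": 0,"jaw": 30}
    - {"dp": [20,-10,-100],"roll": 0,"jaw": 30}
    - {"dp": [74,-37,-110],"roll": 0,"jaw": 30}
    - {"dp": [128,-64,-110],"roll": 0,"jaw": 30}
    - {"dp": [182,-90,-110],"roll": 0,"jaw": 30}

```text
time_s: 16.6
tcp_pos: [0.4446, 0.1245, 0.127]
eef_rot: [-179.9, 0.0, -84.0]
contact_force: [0.6, 0.2, -0.3]
gripper_width: 0.0435
gripper_force: 20.0
```

Call:
send_rows:
  steps:
    - {"dp": [54,-27,0],"roll": 0,"jaw": 30}
    - {"dp": [108,-54,0],"roll": 0,"jaw": 30}
    - {"dp": [162,-80,0],"roll": 0,"jaw": 30}
    - {"dp": [210,-104,0],"roll": 0,"jaw": 30}
    - {"dp": [235.1,-116.7,20],"roll": 0,"jaw": 30}

```text
time_s: 17.23
tcp_pos: [0.5863, -0.0982, 0.107]
eef_rot: [-179.9, -0.0, -84.1]
contact_force: [-0.0, 0.2, -1.0]
gripper_width: 0.0433
gripper_force: 20.0
```

Call:
send_rows:
  steps:
    - {"dp": [0,0,30],"roll": 0,"jaw": 30}
    - {"dp": [0,0,48],"roll": 0,"jaw": 30}
    - {"dp": [0,0,57],"roll": 0,"jaw": 30}
    - {"dp": [0,0,59.5],"roll": 0,"jaw": 30}
    - {"dp": [0,0,59.5],"roll": 0,"jaw": 30}

```text
time_s: 17.85
tcp_pos: [0.5848, -0.0956, 0.0477]
eef_rot: [-179.9, -0.0, -84.0]
contact_force: [0.5, 0.4, -1.2]
gripper_width: 0.0433
gripper_force: 20.0
```

```bash
python3 - <<'E'
from h import *
s=r.get_state(); print(s["tcp_pos"],s["contact_force"])
c=cap("scene"); u,v=proj(c,[.584,-.1,.04])[0].astype(int); cv2.imwrite("pics/s4.png",cv2.resize(c[0][v-60:v+60,u-80:u+80],None,fx=4,fy=4,interpolation=cv2.INTER_CUBIC))
E
```

```text
[ 0.58477657 -0.09556494  0.0476681 ] [ 0.46608194  0.44887465 -1.16817627]
```

View pics/s4.png

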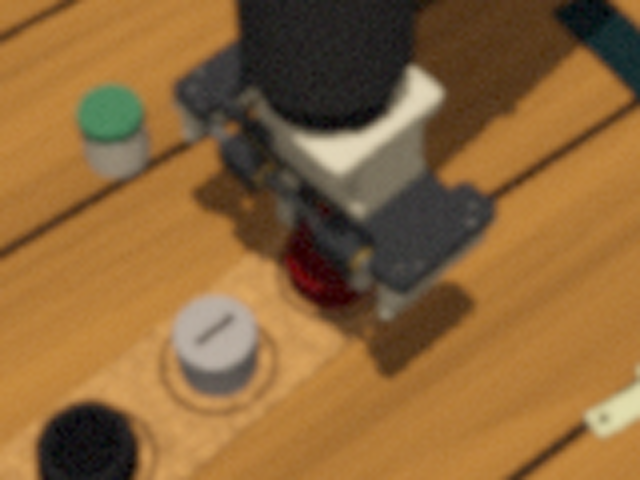

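The crop shows the small tin held over the large one at (325,265). The black tin at (88,455) may sit a little off its ring, so I'll check it. Releasing now.

Call:
send_rows:
  steps:
    - {"dp": [0,0,0.5],"roll": 0,"jaw": 55}
    - {"dp": [0,0,0.5],"roll": 0,"jaw": 65}
    - {"dp": [0,0,0.5],"roll": 0,"jaw": 100}
    - {"dp": [0,0,0.5],"roll": 0,"jaw": 100}
    - {"dp": [0,0,-30],"roll": 0,"jaw": 100}

```text
time_s: 18.52
tcp_pos: [0.5825, -0.0959, 0.0752]
eef_rot: [179.7, 0.0, -84.0]
contact_force: [0.7, 0.1, 0.9]
gripper_width: 0.0813
gripper_force: 0.0
```

Call:
send_rows:
  steps:
    - {"dp": [0,0,-55],"roll": 0,"jaw": 100}
    - {"dp": [-50,0,-60],"roll": -0.15,"jaw": 100}
    - {"dp": [-105,0,-60],"roll": -0.3,"jaw": 100}
    - {"dp": [-160,0,-60],"roll": -0.45,"jaw": 100}
    - {"dp": [-215,0,-60],"roll": -0.6,"jaw": 100}

```text
time_s: 19.15
tcp_pos: [0.5616, 0.1197, 0.1373]
eef_rot: [-180.0, -0.0, -49.4]
contact_force: [1.4, -0.1, -0.2]
gripper_width: 0.0875
gripper_force: 0.0
```

```bash
python3 - <<'E'
from h import *
s=r.get_state(); print(s["tcp_pos"],s["eef_rot"],s["joints"])
a=np.radians(5.98);ex=np.array([np.cos(a),np.sin(a)])
T={"black":((.603,-.285),.03,.03),"coin":((.593,-.19),.044,.025),"large":((.5831,-.0958),.03,.03),"small":((.5831,-.0958),.05,.022)}
for n in("top","scene"):
    c=cap(n); im=cv2.resize(c[0],None,fx=4,fy=4,interpolation=cv2.INTER_CUBIC)
    for k,(p,h,rad) in T.items():
        th=np.linspace(0,2*np.pi,60)
        for z,R,col in((h,rad,(0,255,0)),)+(((.004,.036,(255,255,0)),) if k!="small" else()):
            q=np.c_[p[0]+R*np.cos(th),p[1]+R*np.sin(th),0*th+z]
            cv2.polylines(im,[((proj(c,q)+.5)*4).astype(int)],True,col,1)
    u,v=((proj(c,[.593,-.19,.03])[0])*4).astype(int)
    cv2.imwrite(f"pics/{n}5.png",im[v-(180 if n=="top" else 260):v+(180 if n=="top" else 260),u-300:u+300])
E
```

```text
[0.56162383 0.11968825 0.13733844] [-1.79971725e+02 -8.45024963e-03 -4.93736639e+01] [ 3.15453043e+01  1.62074078e+01 -2.01949864e+01  4.82456642e-03
 -5.35683518e+01  9.07816968e+00]
```

View pics/top5.png

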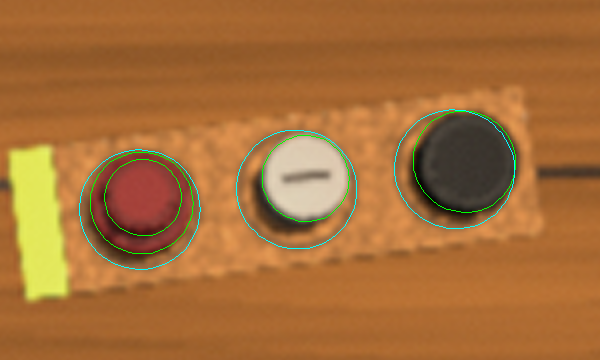

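View pics/scene5.png

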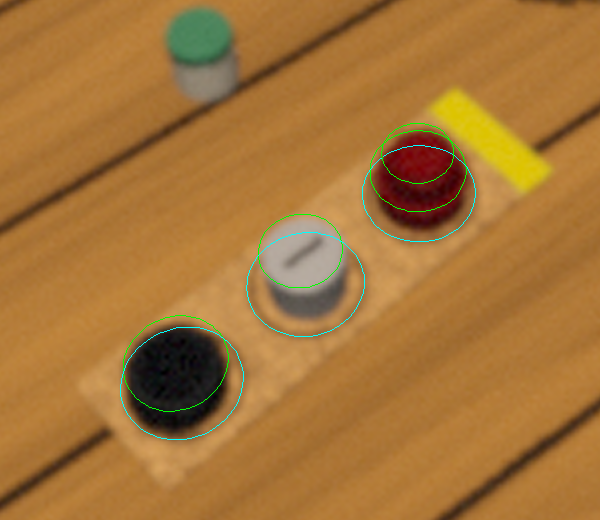

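The top crop shows the small tin well centred on the large one at about (143,198), and the coin tin at (305,178) centred. The black tin at (465,160) is about 2 mm towards −y of its ring, so I'll re-centre it after the brush.

```bash
python3 p.py -49.64 561.6 117.7 137.5 588.8 263 90; python3 p.py 2.8 588.8 263 16 588.6 176.7 20
```

```text
[ -93.1 -114.8   47.5] 155
[-4.4 86.2 -4. ] 86
```

Call:
send_rows:
  steps:
    - {"dp": [-25,-30,0],"roll": -0.183,"jaw": 100}
    - {"dp": [-50,-60,10],"roll": -0.366,"jaw": 100}
    - {"dp": [-75,-90,25],"roll": -0.549,"jaw": 100}
    - {"dp": [-93.1,-114.8,40],"roll": -0.732,"jaw": 100}
    - {"dp": [-93.1,-114.8,47.5],"roll": -0.9153,"jaw": 100}

```text
time_s: 19.88
tcp_pos: [0.5893, 0.2649, 0.0882]
eef_rot: [180.0, 0.0, 3.2]
contact_force: [-0.3, -1.2, -0.1]
gripper_width: 0.0876
gripper_force: 0.0
```

Call:
send_rows:
  steps:
    - {"dp": [0,0,10],"roll": 0,"jaw": 80}
    - {"dp": [0,0,50],"roll": 0,"jaw": 60}
    - {"dp": [0,0,66],"roll": 0,"jaw": 60}
    - {"dp": [0,0,74],"roll": 0,"jaw": 60}
    - {"dp": [0,0,74],"roll": 0,"jaw": 60}

```text
time_s: 20.5
tcp_pos: [0.5896, 0.2633, 0.0159]
eef_rot: [-180.0, -0.0, 2.7]
contact_force: [-0.8, 0.9, 0.6]
gripper_width: 0.053
gripper_force: 0.0
```

Call:
send_rows:
  steps:
    - {"dp": [0,0,0],"roll": 0,"jaw": 30}
    - {"dp": [0,0,0],"roll": 0,"jaw": 10}
    - {"dp": [0,0,0],"roll": 0,"jaw": 5}
    - {"dp": [0,0,0],"roll": 0,"jaw": 5}
    - {"dp": [0,0,0],"roll": 0,"jaw": 5}
  newtons: 25

```text
time_s: 21.12
tcp_pos: [0.5893, 0.2635, 0.0159]
eef_rot: [-180.0, -0.0, 2.8]
contact_force: [-0.9, 0.8, 3.9]
gripper_width: 0.0218
gripper_force: 25.0
```

Call:
send_rows:
  steps:
    - {"dp": [0,0,-30],"roll": 0,"jaw": 5}
    - {"dp": [-2,43,-30],"roll": 0.05,"jaw": 5}
    - {"dp": [-4.4,86.2,-30],"roll": 0.099,"jaw": 5}
    - {"dp": [-4.4,86.2,-16],"roll": 0.099,"jaw": 5}
    - {"dp": [-4.4,86.2,-6],"roll": 0.099,"jaw": 5}

```text
time_s: 21.75
tcp_pos: [0.5889, 0.1768, 0.0208]
eef_rot: [180.0, 0.0, -2.9]
contact_force: [-0.3, 1.0, -1.3]
gripper_width: 0.0218
gripper_force: 25.0
```

Call:
send_rows:
  steps:
    - {"dp": [0,0,2],"roll": 0,"jaw": 5}
    - {"dp": [0,0,2],"roll": 0,"jaw": 5}
    - {"dp": [0,0,2],"roll": 0,"jaw": 30}
    - {"dp": [0,0,2],"roll": 0,"jaw": 60}
    - {"dp": [0,0,2],"roll": 0,"jaw": 60}

```text
time_s: 22.38
tcp_pos: [0.5889, 0.1775, 0.0192]
eef_rot: [180.0, 0.0, -2.8]
contact_force: [-0.3, 0.7, 0.1]
gripper_width: 0.0408
gripper_force: 0.0
```

Call:
send_rows:
  steps:
    - {"dp": [0,0,-45],"roll": 0,"jaw": 60}
    - {"dp": [0,0,-95],"roll": 0,"jaw": 60}
    - {"dp": [-50,20,-120],"roll": 0.1,"jaw": 75}
    - {"dp": [-100,40,-120],"roll": 0.1,"jaw": 75}
    - {"dp": [-150,60,-120],"roll": 0.1,"jaw": 75}

```text
time_s: 23.0
tcp_pos: [0.4348, 0.1242, 0.1397]
eef_rot: [-180.0, -0.0, -8.6]
contact_force: [-0.1, 1.7, 0.7]
gripper_width: 0.0655
gripper_force: 0.0
```

```bash
python3 - <<'E'
from m import *
s=r.get_state(); print(s["tcp_pos"],s["eef_rot"])
c=cap("top")
s,_=seg(c,(397-3,177),26,22) if 0 else seg(c,proj(c,[.603,-.287,.03])[0],26,22)
hl=cv2.convexHull(s);M=cv2.moments(hl);ce=(M["m10"]/M["m00"],M["m01"]/M["m00"]);print("black",ray(c,ce,.03)[0],ray(c,ce,.017)[0],cv2.contourArea(hl))
im=cv2.resize(c[0],None,fx=4,fy=4,interpolation=cv2.INTER_CUBIC)
a=np.radians(-2.88); R=np.array([[np.cos(a),-np.sin(a)],[np.sin(a),np.cos(a)]])
for L,W,z,col in((75,11,.018,(0,255,0)),(85,22,.004,(255,255,0))):
    q=(np.array([[L,W],[L,-W],[-L,-W],[-L,W]])@R.T+[588.6,176.7])/1000
    cv2.polylines(im,[((proj(c,np.c_[q,[z]*4])+.5)*4).astype(int)],True,col,1)
cv2.imwrite("pics/t6.png",im[560:960,500:1060])
E
```

```text
[0.43481796 0.12420608 0.13974185] [-1.79955712e+02 -3.05619901e-02 -8.61625693e+00]
black [ 0.59950906 -0.2848632   0.03      ] [ 0.60167326 -0.28787024  0.017     ] 528.5
```

View pics/t6.png

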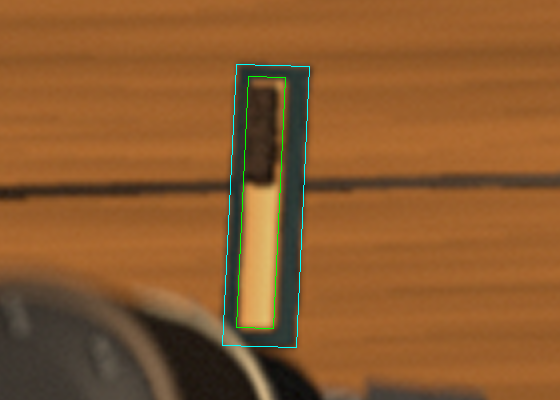

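The brush at crop (260,205) lies inside its outline, centred on the strip. I re-centre the black tin with a squeeze along the pad's length.

```bash
python3 p.py -8.61 435.8 124.3 140 602.9 -284.7 140; python3 p.py 5.98 480 10 140 602.9 -284.7 140;python3 p.py -8.61 435.8 124.3 140 480 10 140
```

```text
[226.4 379.4   0. ] 442
[ 91.5 305.9   0. ] 319
[ 60.8 106.4   0. ] 123
```

Call:
send_rows:
  steps:
    - {"dp": [30,53,0],"roll": -0.127,"jaw": 85}
    - {"dp": [60.8,106.4,0],"roll": -0.2547,"jaw": 85}
    - {"dp": [90,157,0],"roll": -0.2547,"jaw": 85}
    - {"dp": [120,207,0],"roll": -0.2547,"jaw": 85}
    - {"dp": [150,257,0],"roll": -0.2547,"jaw": 85}

```text
time_s: 23.68
tcp_pos: [0.5467, -0.1537, 0.1396]
eef_rot: [180.0, -0.0, 6.0]
contact_force: [1.1, 1.0, 0.4]
gripper_width: 0.0743
gripper_force: 0.0
```

```bash
python3 - <<'E'
import numpy as np
y=np.radians(-8.61); p=np.array([435.8,124.3])+150*np.array([np.cos(y),np.sin(y)])+257*np.array([np.sin(y),-np.cos(y)]); print(p)
y=np.radians(5.98); d=np.array([602.9,-284.7])-p; print(d@[np.cos(y),np.sin(y)],d@[np.sin(y),-np.cos(y)])
from h import *
print(r.get_state()["tcp_pos"],r.get_state()["eef_rot"])
E
```

```text
[ 545.63460676 -152.25986541]
43.15598758481498 137.68542133287264
[ 0.54674919 -0.15373415  0.13963233] [ 1.79998620e+02 -2.84107276e-02  6.00681844e+00]
```

Call:
send_rows:
  steps:
    - {"dp": [15,48,0],"roll": 0,"jaw": 85}
    - {"dp": [30,96,0],"roll": 0,"jaw": 85}
    - {"dp": [43.2,137.7,0],"roll": 0,"jaw": 85}
    - {"dp": [43.2,137.7,40],"roll": 0,"jaw": 85}
    - {"dp": [43.2,137.7,70],"roll": 0,"jaw": 85}

```text
time_s: 24.3
tcp_pos: [0.6029, -0.2849, 0.0677]
eef_rot: [-180.0, 0.0, 5.9]
contact_force: [0.3, 0.1, -0.6]
gripper_width: 0.0747
gripper_force: 0.0
```

Call:
send_rows:
  steps:
    - {"dp": [0,0,0],"roll": 0,"jaw": 85}
    - {"dp": [0,0,25],"roll": 0,"jaw": 85}
    - {"dp": [0,0,45],"roll": 0,"jaw": 85}
    - {"dp": [0,0,45],"roll": 0,"jaw": 76}
    - {"dp": [0,0,45],"roll": 0,"jaw": 70}
  newtons: 8

```text
time_s: 24.92
tcp_pos: [0.6045, -0.2845, 0.0264]
eef_rot: [179.9, -0.1, 6.0]
contact_force: [-0.2, -1.3, 1.0]
gripper_width: 0.0633
gripper_force: 0.3
```

Call:
send_rows:
  steps:
    - {"dp": [0,0,0],"roll": 0,"jaw": 66}
    - {"dp": [0,0,0],"roll": 0,"jaw": 66}
    - {"dp": [0,0,0],"roll": 0,"jaw": 66}
    - {"dp": [0,0,0],"roll": 0,"jaw": 75}
    - {"dp": [0,0,0],"roll": 0,"jaw": 85}

```text
time_s: 25.55
tcp_pos: [0.6032, -0.2843, 0.0246]
eef_rot: [-180.0, 0.0, 6.0]
contact_force: [0.1, 0.4, 1.0]
gripper_width: 0.0705
gripper_force: 0.0
```

Call:
send_rows:
  steps:
    - {"dp": [0,0,0],"roll": 0,"jaw": 85}
    - {"dp": [0,0,-40],"roll": 0,"jaw": 85}
    - {"dp": [0,0,-90],"roll": 0,"jaw": 85}
    - {"dp": [0,0,-150],"roll": 0,"jaw": 85}
    - {"dp": [-50,20,-160],"roll": 0,"jaw": 85}

```text
time_s: 26.18
tcp_pos: [0.5595, -0.3096, 0.1892]
eef_rot: [179.8, -0.4, 6.2]
contact_force: [-0.7, -2.1, -0.3]
gripper_width: 0.0742
gripper_force: 0.0
```

Call:
send_rows:
  steps:
    - {"dp": [-60,0,0],"roll": 0,"jaw": 85}
    - {"dp": [-110,0,0],"roll": 0,"jaw": 85}
    - {"dp": [-110,0,0],"roll": 0,"jaw": 85}
    - {"dp": [-110,0,0],"roll": 0,"jaw": 85}

```text
time_s: 26.68
tcp_pos: [0.4466, -0.3212, 0.185]
eef_rot: [180.0, -0.1, 6.0]
contact_force: [1.2, -0.3, 1.0]
gripper_width: 0.0744
gripper_force: 0.0
```

```bash
python3 - <<'E'
from h import *
c=cap("top"); cv2.imwrite("pics/t7.png",cv2.resize(c[0][90:290,130:430],None,fx=2.6,fy=2.6,interpolation=cv2.INTER_CUBIC))
E
```

```text
(no output)
```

View pics/t7.png

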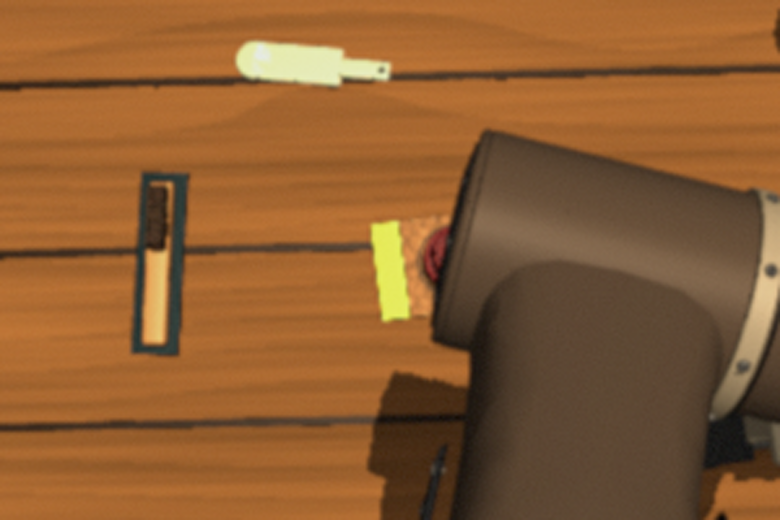

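The arm covers the pad in this view, though the brush at (158,262) and the shoehorn at (310,63) are fine. I move aside for a final look.

Call:
send_rows:
  steps:
    - {"dp": [6,-55,0],"roll": 0,"jaw": 85}
    - {"dp": [12,-110,0],"roll": 0,"jaw": 85}
    - {"dp": [18,-165,0],"roll": 0,"jaw": 85}
    - {"dp": [24,-220,0],"roll": 0,"jaw": 85}
    - {"dp": [30,-275,0],"roll": 0,"jaw": 85}

```text
time_s: 27.35
tcp_pos: [0.4482, -0.0419, 0.1846]
eef_rot: [180.0, -0.0, 6.0]
contact_force: [0.9, -0.9, -0.0]
gripper_width: 0.0748
gripper_force: 0.0
```

Call:
send_rows:
  steps:
    - {"dp": [6,-55,0],"roll": 0,"jaw": 85}
    - {"dp": [12,-110,0],"roll": 0,"jaw": 85}
    - {"dp": [18,-165,0],"roll": 0,"jaw": 85}
    - {"dp": [18,-165,0],"roll": 0,"jaw": 85}
    - {"dp": [18,-165,0],"roll": 0,"jaw": 85}

```text
time_s: 27.98
tcp_pos: [0.4482, 0.1224, 0.1841]
eef_rot: [180.0, 0.1, 6.1]
contact_force: [0.4, -0.5, 0.0]
gripper_width: 0.0747
gripper_force: 0.0
```

```bash
python3 - <<'E'
from h import *
print(r.get_state()["tcp_pos"])
c=cap("top"); u,v=(proj(c,[.593,-.19,.03])[0]*4).astype(int)
im=cv2.resize(c[0],None,fx=4,fy=4,interpolation=cv2.INTER_CUBIC); th=np.linspace(0,2*np.pi,60)
for p,h,rad in(((.6029,-.2847),.03,.03),((.593,-.1903),.044,.025),((.5831,-.0958),.03,.03),((.5831,-.0958),.05,.022)):
    q=np.c_[p[0]+rad*np.cos(th),p[1]+rad*np.sin(th),0*th+h]; cv2.polylines(im,[((proj(c,q)+.5)*4).astype(int)],True,(0,255,0),1)
cv2.imwrite("pics/t8.png",im[v-180:v+360,u-320:u+320])
E
```

```text
[0.44817481 0.12242196 0.184118  ]
```

View pics/t8.png

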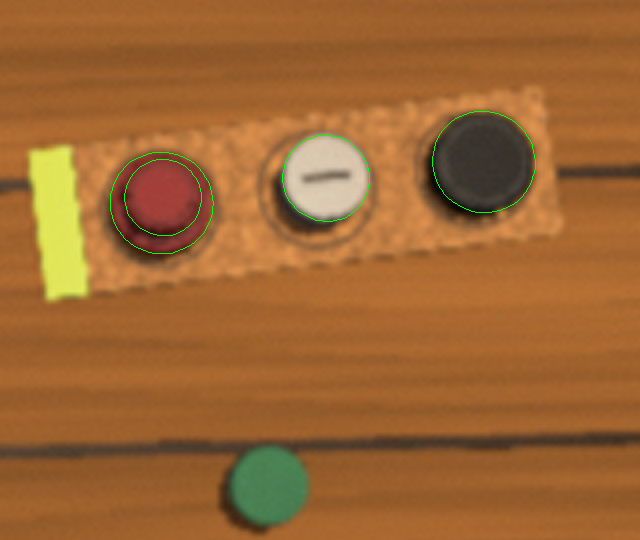

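Every tin now fits its predicted outline: red (162,200), coin (326,178) and black (484,162). The jar at (268,486) is untouched. Handing in.

```bash
python3 -c "
from plant import r
print(r.close_job())"
```

```text
the job is handed in; nothing more can be done
None
```

Job handed in at about 28 s: all four tins and the brush are in their places, within about 2 mm by the camera, and I kept clear of the shoehorn and cream jar, which look unmoved in the last pictures.

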